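Butt two silver bars and slide the stamping jig to its click stop

ROBOT

A 7-joint arm with a two-finger parallel gripper is mounted at the origin on the work surface. World frame = base frame: x ahead of the robot, y to its left, z up, the work surface at z = 0. Lengths are in mm, angles in rad, forces in N, time in s.
With the tool pointing down it reaches from about 425 to 825 mm from the base axis. Payload 3.6 kg.
Tool frame: the origin (TCP) lies between the finger pads, 19 mm behind the fingertips; this is the grasp point; z points along the fingers, y is the direction in which the jaws open and shut (so a half turn about z gives the same grasp; the last joint's range is limited). The gripper opens to 85 mm and grips with 20 to 120 N. Pads are 22 mm wide; open, the fingers measure 114 mm over their backs; the gripper's body (76 mm by 85 mm) begins 54 mm behind the grasp point. The pads swing forward as they close: fully open they stand 13 mm farther back than shut.
Start: joints at [-0.026, 0.615, -0.013, 1.423, 0.008, 1.103, -0.04], TCP at [649.972, 0.023, 249.997] pointing down, gripper open.
Joint ranges: [-3.12, 3.12], [-0.3, 2.06], [-1.34, 1.32], [0.26, 2.42], [-1.36, 4.5], [0.01, 1.98], [-2.84, 2.84]. Speed limits (rad/s): [2.79, 2.79, 3.14, 3.14, 3.14, 3.14, 3.14].

INTERFACE

Orientations are given as a rotation vector (axis times angle).
In Python, from bench import read_state, cams, manip gives the robot as it stands.
- The arm moves only by the tool drive_tool, never from a script. Its argument "commands" is a list that holds one entry, the list of rows, each a list of 7 numbers: the shift along the tool's x, y, z in cm, then the turn, a rotation vector about the tool's x, y, z in degrees, then the finger opening in cm, from 0 to 8.54. In form: [[[tx, ty, tz, ax, ay, az, grip], ...]]. A call has exactly 8 rows; each row is the pose to reach, as a shift and turn from the pose commanded when the call began, along the tool's axes at that moment; what a row does not reach only later rows make up. A row lasts 1/10 s, in which the tool goes at most 50 mm and 8.59 degrees, less where a joint would pass 70% of its speed; a pose out of reach is approached as far as the arm can. A call with a gripper value outside its range is refused whole. The fingers move at their own pace and stop on an object; the grip force is fixed at half the most. Time passes only in rows, so rows that repeat a pose let the fingers close, or fill a call up. It gives the time, the measured TCP pose, the force and the opening at its end, in the units of the state.
- read_state(): the state, without advancing time (a new reading comes with each control period).
- cams.get_image(name): name is "scene" or "side" or "wrist"; returns the picture (420x560x3 uint8, blue, green, red); there is no depth.
- cams.camera_params(name): a dict with "fx", "fy", "cx", "cy" (pixels), "rvec" (rotation vector, rad) and "tvec" (3), from world to camera coordinates, as OpenCV has them. Camera axes: x right, y down, z forward; pixel columns grow to the right and rows downward; lengths in mm; the calibration is good to about 2 mm. A picture is of the moment at which its call begins: read the wrist's pose just before it. camera_params takes no time and is no camera call; for the wrist camera it gives the pose at the moment of the call.
- manip.finish_job(): hands the job in, once; it reports no verdict.
The state is a dict: "time_s": time; "qpos": joint angles; "joint_vel": joint speeds; "tau": joint torques, N m; "position": TCP position; "ee_rot": TCP orientation; "wrist_force": force on the tool from outside, world axes, zero at the start; "ft_torque": the same for the moment, N m; "grip_width": finger opening in mm.
Only numpy, scipy, OpenCV 4.12 (cv2) and the standard library are available. Lean on these libraries where they do the work, as an engineer would, in place of code of your own. Each camera call takes 0.05 s, during which the arm holds its last target. There are 200 camera calls.

TASK

The stamping jig is to put one mark across two silver bars, half on each. Push the loose bar along its channel until it sits flush against the clamped bar with no gap, then take the carriage by its knob and slide it towards the punch until you feel the sprung ball drop into the notch, without riding over it. Finish still gripping the knob with the carriage in the notch, as you would while a colleague strikes the punch, and leave the other tools lying where they are.

Things in the scene. Friction and masses are not known exactly. Their poses are not given: they have to be found in the camera images.
- jig: Stamping jig, fixed to the bench, placed and turned differently each time: grey base plate 130 x 440 x 14 mm with a steel rail along its middle. Origin: centre of its underside on the bench. y: along the rail, the way the carriage slides from its home stop towards the punch; x: across; z up.
- seam (a point): On the sliding carriage: end face of the clamped bar, on the channel's centre line, at channel floor height (46 mm above the bench); axes as the jig. From here towards +y runs the loose bar's channel: 82 mm long, open-ended, dark floor 26 mm wide between two walls 4 mm thick and only 2.5 mm high, on a carriage plate 56 mm wide.
- clamped_bar (a point): On the carriage: centre of the underside of the bright silver bar (46 x 24 x 10 mm) that is clamped in the channel, 23 mm from the seam towards -y. A strap clamp with two screws lies across it (11 mm nearer the knob), highest part 65 mm above the bench. Axes as the jig.
- bar: The loose silver bar, 46 mm long (its y, along the channel), 24 mm wide, 10 mm thick, about 0.11 kg, lying flat in the channel with 1 mm of play each side, 7.5 mm proud of the channel walls. Origin: centre of its underside. At the start a gap of 6 to 31 mm parts it from the clamped bar; it is flush when its origin is 23 mm along +y from the seam.
- knob: Black upright cylindrical grip on the carriage plate, 22 mm in diameter from 9 to 44 mm above its origin, on a 12 mm stem. Origin: on its axis at the plate's top, 46 mm above the bench, 115 mm from the seam towards -y. Nothing within 55 mm of its axis stands higher than the plate. It slides the carriage and turns freely on its stem.
- carriage (a joint): Travel of the carriage (m): 0 at its home stop, growing towards the punch, at most 0.212. Starts 0 to 15 mm from home. Rail friction about 2.5 N: pressing the loose bar against the clamped one may slide the carriage back to the home stop, which does no harm.
- punch (a point): Tip of the steel punch, on its upright axis, 62 mm above the bench, in a grey portal bridge over the rail (30 mm thick along the rail, columns 34 to 46 mm each side of its middle, beam top 86 mm, punch head 115 mm above the bench). Axes as the jig. The bridge is clamped at a new place each time, 168 to 193 mm along +y from the seam's place at home.
- detent (a point): Centre of the 10 mm spring ball's place in the bridge: 33 mm to +x of the punch axis, 42 mm above the bench. The ball presses on the carriage plate's +x edge, which has one notch 8 mm wide, level with the seam: the ball is seated when the seam is straight below the punch axis. Axes as the jig.
- notch (a point): On the carriage: middle of that notch in the plate's edge, 28 mm to +x of the seam, 42 mm above the bench. Felt while sliding: 2 to 3 N extra where the ball climbs the plate's tapered front, 60 to 82 mm before the notch; then smooth; the last 3 to 4 mm the carriage is drawn in; going on past the notch takes about 13 N more than rail friction.
- hammer: Bystander: hammer with wooden handle, 250 mm long, lying on the bench to the right of the jig. Origin under its middle.
- bench_block: Bystander: square steel bench block 64 x 64 x 19 mm, to the left of the jig. Origin: centre of its underside.
- pliers: Bystander: black-handled pliers, 145 mm long, lying beyond the jig. Origin under the pivot.
There are look-alikes about, which are no part of the job. Of the things shaped like the bar, the silver one is meant.

How it is judged:
By the outcome, as a careful person would: the job done as asked, in the order asked, and still so for the second after the job is handed in, while the arm keeps its last pose, push and grip.
It also fails if it takes over 56 s, if anything falls off the work surface, if the arm or the gripper's body presses on something with over 40 N, if the wrist force passes 120 N, or if a joint passes its speed limit or range.

## Working session

There is one attempt and no reset: what is moved stays moved. The work goes in short steps, Python scripts to look and compute and a tool call to move; the robot and the scene stay as the last step left them, time stands still between calls to the robot, and variables do not carry over. Pictures are saved under pics/ and viewed, about 8 in all and at most 12, crops included, and the job is handed in when it is done.

Besides the shell and the picture viewer there is one more tool, called after "Request:" by a JSON object that holds its "api" and its "payload", one argument or row to a line. drive_tool: Moves the arm, as the interface text tells. Its arguments: {"type":"object","properties":{"commands":{"type":"array","items":{"type":"array","items":{"type":"array","items":{"type":"number"}}}}},"required":["commands"]}

```bash
ls; mkdir -p pics
python3 - <<'E'
from bench import read_state, cams
import cv2,numpy as np
s=read_state();print(s)
for n in("scene","side"):
    cv2.imwrite(f"pics/{n}0.png",cams.get_image(n));p=cams.camera_params(n);print(n,p)
    R=cv2.Rodrigues(np.array(p['rvec']))[0];print(-R.T@np.array(p['tvec']))
E
```

```text
pics
{'time_s': 0.0, 'qpos': array([-0.02648296,  0.61591166, -0.01265166,  1.42494887,  0.00809208,
        1.10340593, -0.04036194]), 'joint_vel': array([-0.00180924,  0.00075374, -0.0010434 , -0.00096573,  0.0005699 ,
       -0.00036795, -0.00127908]), 'tau': array([ 1.38264377e-04, -4.69217670e+01,  2.59523503e-01, -1.71036780e+01,
        1.00907375e-02,  9.80606623e-03,  4.10031795e-07]), 'position': array([6.49258920e+02, 1.89198963e-02, 2.48826345e+02]), 'ee_rot': array([-2.22000872, -2.22025998,  0.00292615]), 'wrist_force': array([-1.12133322, -0.89099556,  0.25816709]), 'ft_torque': array([ 0.0400055 , -0.00199237,  0.01631139]), 'grip_width': 85.75795336319555}
scene {'fx': 508.88171805829575, 'fy': 508.88171805829575, 'cx': 287.43572924329413, 'cy': 208.0290171934239, 'rvec': array([ 2.29638991,  0.61990668, -0.27904413]), 'tvec': array([-490.66502958, -121.68786176, 1575.03002193])}
[1046.8747341  -768.59311741 1024.49870078]
side {'fx': 433.97018419419527, 'fy': 433.97018419419527, 'cx': 275.7716882053328, 'cy': 205.8257637743951, 'rvec': array([ 0.06904254, -2.82032806,  1.2906469 ]), 'tvec': array([ 558.28612365,   56.96740977, 1318.8162826 ])}
[487.27296467 990.49150465 914.1644852 ]
```

View pics/scene0.png

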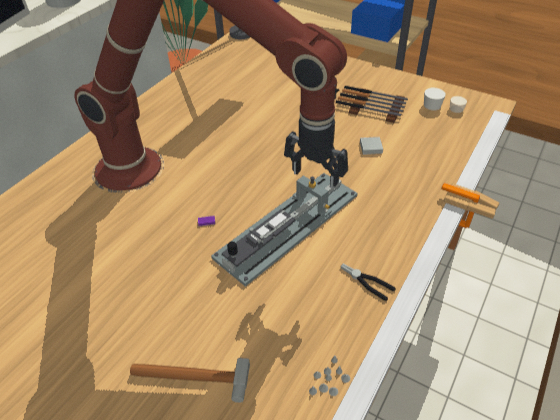

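View pics/side0.png

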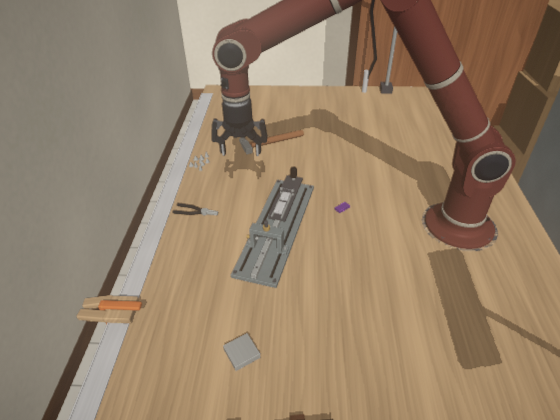

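Scene: jig with the knob at (232,247), bars around (272,226) and bridge at about (320,190). The purple bar at (206,221) is a look-alike. Side: knob at (293,173), bars at (283,205), bridge at (266,235). I'll enlarge the jig in both views.

Run:
```python
import cv2,numpy as np
def crop(n,x,y,w,h,k):
    c=cv2.resize(cv2.imread(f"pics/{n}0.png")[y:y+h,x:x+w],None,fx=k,fy=k,interpolation=cv2.INTER_CUBIC)
    for i in range(0,w,10):
        cv2.line(c,(i*k,0),(i*k,6),(0,0,255),1)
        if i%20==0: cv2.putText(c,str(x+i),(i*k,16),0,.35,(0,0,255),1)
    for j in range(0,h,10):
        cv2.line(c,(0,j*k),(6,j*k),(0,0,255),1)
        if j%20==0: cv2.putText(c,str(y+j),(8,j*k+4),0,.35,(0,0,255),1)
    return c
cv2.imwrite("pics/c1.png",crop("scene",205,170,160,120,5))
cv2.imwrite("pics/c2.png",crop("side",225,160,100,125,4))
```

```text
(no output)
```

View pics/c1.png

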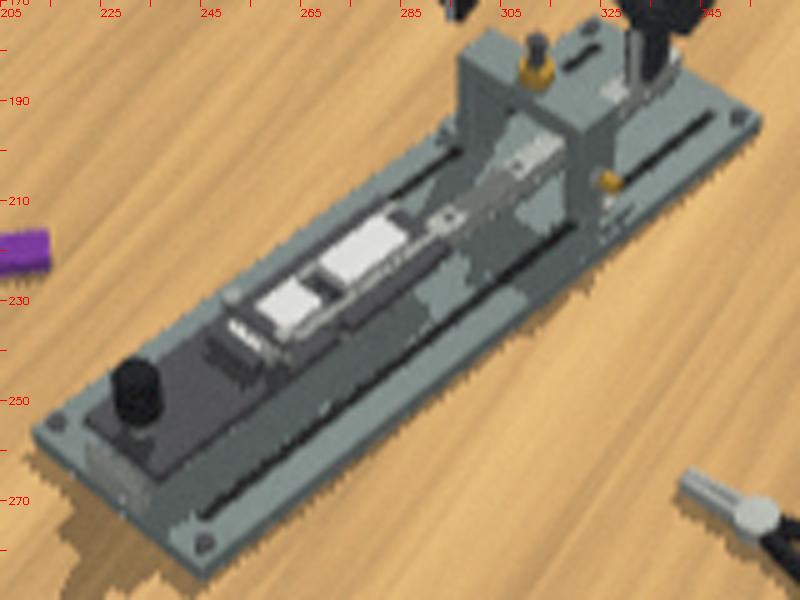

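View pics/c2.png

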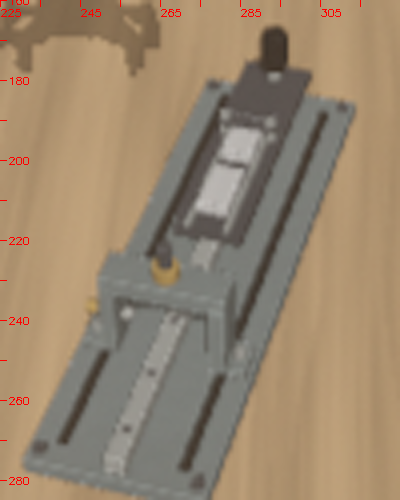

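Scene crop: silver bars are the clamped one at about (263,231) and the loose one at about (278,219). The dark gap is at (270,227) and the gold detent housing, on the +x side, at (327,206). The candidates for "bar" are the loose silver one at (278,219) and the purple one at (206,221). I mean the silver one in the channel; the purple is on the bench.

```bash
cat > h.py <<'E'
import cv2,numpy as np
def ray(p,uv):
    R=cv2.Rodrigues(np.array(p['rvec']))[0];t=np.array(p['tvec'])
    d=R.T@np.array([(uv[0]-p['cx'])/p['fx'],(uv[1]-p['cy'])/p['fy'],1]);return -R.T@t,d
def onz(p,uv,z):
    c,d=ray(p,uv);return c+d*(z-c[2])/d[2]
def proj(p,X):
    return cv2.projectPoints(np.array([X],float),np.array(p['rvec']),np.array(p['tvec']),np.array([[p['fx'],0,p['cx']],[0,p['fy'],p['cy']],[0,0,1.]]),None)[0].ravel()
E
python3 - <<'E'
from h import *
from bench import cams
P={n:cams.camera_params(n) for n in("scene","side")}
S=lambda x,y:(205+x/5,170+y/5)
D=lambda x,y:(225+x/4,160+y/4)
r=lambda n,uv,z:print(n,z,onz(P[n],uv,z).round(1))
print("corners -x-y, +x-y, +x+y");A=[]
for n,c in(("scene",[S(33,432),S(204,571),S(760,118)]),("side",[D(355,105),D(213,82),D(25,465),D(208,492)])):
    for u in c: r(n,u,14)
print("knob");r("scene",S(137,368),90);r("side",D(274,33),90)
print("punch");r("scene",S(538,40),115);r("side",D(165,243),115)
print("bar loose top: near -y edge mid, +y edge mid");r("scene",S(332,272),56);r("scene",S(395,222),56)
r("side",D(230,166),56);r("side",D(212,208),56)
print("clamped end mid");r("scene",S(311,285),56);r("side",D(235,160),56)
E
```

```text
corners -x-y, +x-y, +x+y
scene 14 [ 441.1 -162.9   14. ]
scene 14 [ 566.2 -191.7   14. ]
scene 14 [664.9 232.1  14. ]
side 14 [ 440.7 -154.9   14. ]
side 14 [ 560.9 -182.3   14. ]
side 14 [664.7 242.5  14. ]
side 14 [541.  260.1  14. ]
knob
scene 90 [ 506.6 -151.    90. ]
side 90 [ 508.9 -149.8   90. ]
punch
scene 115 [574.7 128.5 115. ]
side 115 [575.8 129.4 115. ]
bar loose top: near -y edge mid, +y edge mid
scene 56 [537.4 -24.1  56. ]
scene 56 [547.3  23.1  56. ]
side 56 [539.  -22.7  56. ]
side 56 [550.2  26.2  56. ]
clamped end mid
scene 56 [532.8 -37.3  56. ]
side 56 [535.4 -29.9  56. ]
```

Request:
{"api": "drive_tool", "payload": {
  "commands": [
    [[0.7, -1.6, 1.2, 0, 0, 2.3, 0], [1.4, -3.2, 2.6, 0, 0, 4.6, 0], [2.1, -4.8, 4.2, 0, 0, 6.9, 0], [2.8, -6.4, 6, 0, 0, 9.2, 0], [3.5, -8, 8, 0, 0, 11.5, 0], [4, -9.6, 10, 0, 0, 13.6, 0], [4, -9.6, 10, 0, 0, 13.6, 0], [4, -9.6, 10, 0, 0, 13.6, 0]]
  ]
}}

```text
time_s: 0.9
position: [554.6, 39.9, 150.2]
ee_rot: [2.468, 1.944, 0.0]
wrist_force: [0.3, -0.0, 0.3]
grip_width: -0.3
```

Run:
```python
from h import *
from bench import cams,read_state
s=read_state();print(s['position'],s['ee_rot'],s['wrist_force'],s['grip_width'])
p=cams.camera_params("wrist");im=cams.get_image("wrist")
c,_=ray(p,(280,210));print(c)
y=np.array([.235,.972]);K=np.array([507.7,-150.4])
for d,z in((0,90),(115,56),(131,56),(177,56),(287,62)):
    X=K+d*y;print(d,proj(p,[*X,z]).round(0))
cv2.imwrite("pics/w1.png",im)
```

```text
[554.55891235  39.90953406 150.15339384] [2.46756809e+00 1.94372492e+00 1.71221773e-04] [ 0.26478925 -0.0111333   0.27950117] -0.28795292134369865
[574.50187924 119.56336741 274.81969266]
0 [274. 475.]
115 [274. 322.]
131 [274. 304.]
177 [274. 247.]
287 [274.  78.]
```

View pics/w1.png

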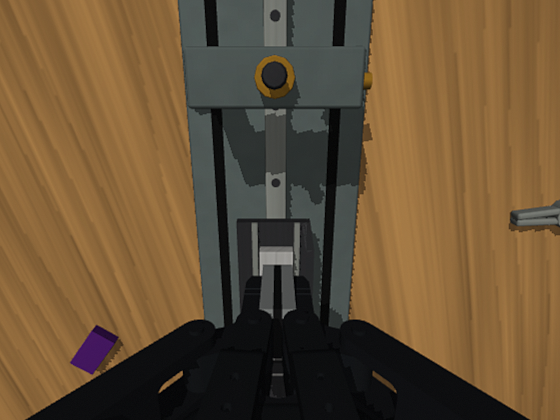

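The rail is vertical in the picture at column ≈277. The bar's +y end is at row ≈247, where I predicted it, and the punch head is at (274,75). Position and alignment are good, so I'll descend behind the bar.

Request:
{"api": "drive_tool", "payload": {
  "commands": [
    [[0.2, 0, 1.2, 0, 0, 0, 0], [0.2, 0, 2.6, 0, 0, 0, 0], [0.2, 0, 4.0, 0, 0, 0, 0], [0.2, 0, 5.4, 0, 0, 0, 0], [0.2, 0, 6.6, 0, 0, 0, 0], [0.2, 0, 7.6, 0, 0, 0, 0], [0.2, 0, 8.1, 0, 0, 0, 0], [0.2, 0, 8.1, 0, 0, 0, 0]]
  ]
}}

```text
time_s: 1.75
position: [554.2, 41.9, 68.3]
ee_rot: [-2.468, -1.942, 0.001]
wrist_force: [0.0, -0.1, -0.1]
grip_width: -0.1
```

Request:
{"api": "drive_tool", "payload": {
  "commands": [
    [[-0.3, 0, 0, 0, 0, 0, 0], [-0.6, 0, 0, 0, 0, 0, 0], [-0.9, 0, 0, 0, 0, 0, 0], [-1.1, 0, 0, 0, 0, 0, 0], [-1.3, 0, 0, 0, 0, 0, 0], [-1.5, 0, 0, 0, 0, 0, 0], [-1.7, 0, 0, 0, 0, 0, 0], [-1.8, 0, 0, 0, 0, 0, 0]]
  ]
}}

```text
time_s: 2.55
position: [550.3, 24.5, 69.1]
ee_rot: [2.469, 1.943, 0.001]
wrist_force: [0.5, 1.7, 1.2]
grip_width: -0.2
```

Request:
{"api": "drive_tool", "payload": {
  "commands": [
    [[-0.15, 0, 0, 0, 0, 0, 0], [-0.3, 0, 0, 0, 0, 0, 0], [-0.45, 0, 0, 0, 0, 0, 0], [-0.6, 0, 0, 0, 0, 0, 0], [-0.7, 0, 0, 0, 0, 0, 0], [-0.8, 0, 0, 0, 0, 0, 0], [-0.9, 0, 0, 0, 0, 0, 0], [-0.9, 0, 0, 0, 0, 0, 0]]
  ]
}}

```text
time_s: 3.35
position: [548.0, 15.5, 69.0]
ee_rot: [2.469, 1.943, -0.0]
wrist_force: [0.5, 0.9, 0.3]
grip_width: 0.3
```

Request:
{"api": "drive_tool", "payload": {
  "commands": [
    [[-0.1, 0, 0, 0, 0, 0, 0], [-0.2, 0, 0, 0, 0, 0, 0], [-0.3, 0, 0, 0, 0, 0, 0], [-0.4, 0, 0, 0, 0, 0, 0], [-0.5, 0, 0, 0, 0, 0, 0], [-0.6, 0, 0, 0, 0, 0, 0], [-0.7, 0, 0, 0, 0, 0, 0], [-0.8, 0, 0, 0, 0, 0, 0]]
  ]
}}

```text
time_s: 4.15
position: [546.2, 8.0, 69.0]
ee_rot: [-2.469, -1.943, 0.0]
wrist_force: [-0.4, 1.9, -0.0]
grip_width: 0.3
```

Request:
{"api": "drive_tool", "payload": {
  "commands": [
    [[-0.1, 0, 0, 0, 0, 0, 0], [-0.2, 0, 0, 0, 0, 0, 0], [-0.3, 0, 0, 0, 0, 0, 0], [-0.4, 0, 0, 0, 0, 0, 0], [-0.5, 0, 0, 0, 0, 0, 0], [-0.6, 0, 0, 0, 0, 0, 0], [-0.7, 0, 0, 0, 0, 0, 0], [-0.7, 0, 0, 0, 0, 0, 0]]
  ]
}}

```text
time_s: 4.95
position: [545.6, 6.1, 69.3]
ee_rot: [-2.463, -1.945, -0.009]
wrist_force: [0.9, 10.3, 0.5]
grip_width: -0.1
```

Run:
```python
from h import *
from bench import cams
for n,(x,y,w,h,k) in(("scene",(205,200,100,100,5)),("side",(255,150,75,100,5))):
    im=cams.get_image(n);cv2.imwrite(f"pics/{n}1.png",im)
a=cv2.imread("pics/scene1.png")[200:280,210:300];b=cv2.imread("pics/side1.png")[155:235,255:325]
cv2.imwrite("pics/p1.png",np.hstack([cv2.resize(i,None,fx=5,fy=5,interpolation=cv2.INTER_CUBIC) for i in(a,b)]))
```

```text
(no output)
```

View pics/p1.png

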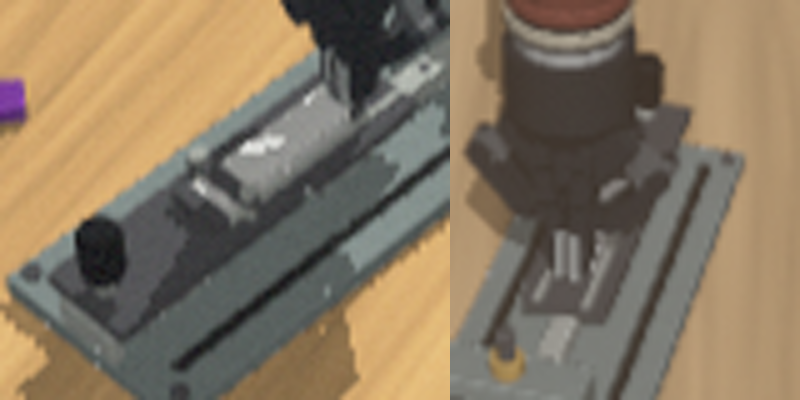

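The pusher stalled at 10 N with the carriage on its home stop, and the bars look joined. The knob moved about 11 mm towards home. Now I back off, lift and check.

Request:
{"api": "drive_tool", "payload": {
  "commands": [
    [[0.5, 0, 0, 0, 0, 0, 0], [1.0, 0, 0, 0, 0, 0, 0], [1.5, 0, 0, 0, 0, 0, 0], [1.7, 0, -1.5, 0, 0, 0, 0], [1.7, 0, -4, 0, 0, 0, 0], [1.7, 0, -7, 0, 0, 0, 4], [1.7, 0, -10, 0, 0, 0, 8], [1.7, 0, -12, 0, 0, 0, 8]]
  ]
}}

```text
time_s: 5.85
position: [549.0, 16.6, 191.0]
ee_rot: [2.468, 1.94, 0.001]
wrist_force: [0.2, -0.5, -0.2]
grip_width: 43.3
```

Run:
```python
from h import *
from bench import cams,read_state
print(read_state()['position'])
p=cams.camera_params("wrist");im=cams.get_image("wrist")
a=cams.get_image("scene");b=cams.get_image("side")
for n,i in(("scene2",a),("side2",b),("w2",im)):cv2.imwrite(f"pics/{n}.png",i)
y=np.array([.235,.972]);K=np.array([505.1,-161.1])
for d,z in((115,56),(161,56)): print(proj(p,[*(K+d*y),z]).round(0))
r=lambda c,s:cv2.resize(c,s,interpolation=cv2.INTER_CUBIC)
top=np.hstack([r(a[205:285,210:310],(500,400)),r(b[150:230,265:325],(300,400))])
cv2.imwrite("pics/p2.png",top)
for n in("scene","side"):
    P=cams.camera_params(n);print(n,proj(P,[*K,90]).round(1),proj(P,[*(K+115*y),56]).round(1))
```

```text
[549.02327507  16.57124021 191.03412302]
[274. 279.]
[274. 229.]
scene [229.5 246.1] [264.5 229.9]
side [294.8 166.2] [285.1 196. ]
```

View pics/p2.png

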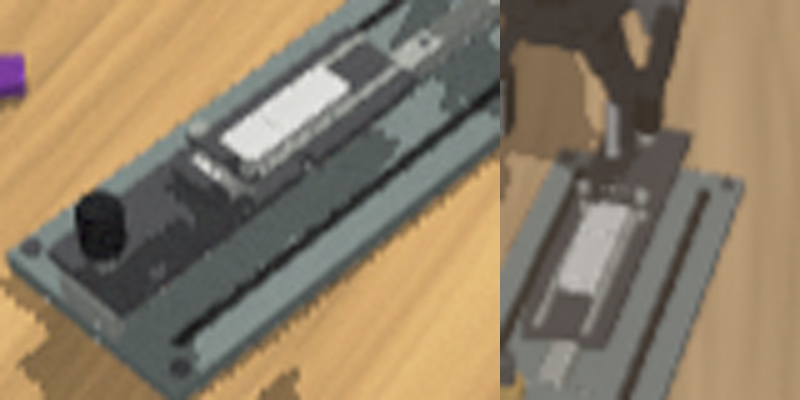

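View pics/w2.png

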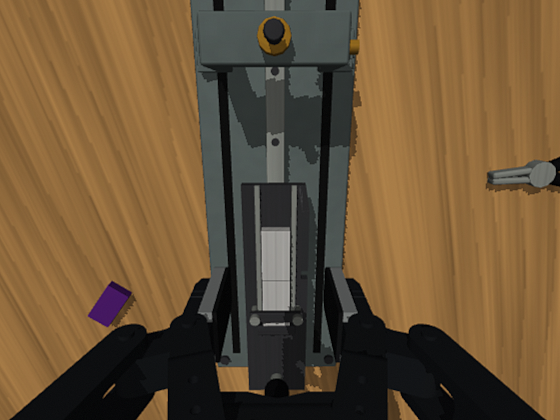

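Both views show the two silver bars touching: in the wrist view there is only a seam line at row 280 (predicted 279), and the bar's end is at row 228 (predicted 229). The knob is at scene (230,245.6). Next I compute the travel to the punch.

Run:
```python
from h import *
from bench import cams,read_state
p=cams.camera_params("wrist");y=np.array([.235,.972]);x=np.array([.972,-.235]);K=np.array([505.1,-161.1])
f=lambda q:((q[:2]-K)@y,(q[:2]-K)@x)
for nm,uv,z in(("head",(274,31),115),("seam",(275,280.5),56),("barend",(276,228),56),("beam near edge",(275,68),86),("detent",(354,46),42),("knobtop",(276,388),90),("plate front",(272,183.5),46)):
    print(nm,np.round(f(onz(p,uv,z)),1))
for n,uv in(("scene",(312.6,178)),("side",(266.2,220.7))): print(n,np.round(f(onz(cams.camera_params(n),uv,115)),1))
s=read_state();print(s['position'],np.round(f(s['position']),1))
for n,t in (("scene2",(205,230,225,255)),):
    pass
```

```text
head [296.3   0.6]
seam [114.6   0.6]
barend [162.8   1.5]
beam near edge [280.4   1.1]
detent [297.9  57.9]
knobtop [32.1  1.3]
plate front [197.3  -1.6]
scene [297.8  -0.4]
side [298.8   0.7]
[549.08352417  16.82129884 190.04305524] [183.3   0.9]
```

Request:
{"api": "drive_tool", "payload": {
  "commands": [
    [[-1, 0, 0, 0, 0, 0, 8.5], [-3.5, 0, 0, 0, 0, 0, 8.5], [-7, 0, 0, 0, 0, 0, 8.5], [-11, 0, 0, 0, 0, 0, 8.5], [-14.5, 0, 1, 0, 0, 0, 8.5], [-17, 0, 2, 0, 0, 0, 8.5], [-18.4, 0, 3, 0, 0, 0, 8.5], [-18.4, 0, 3, 0, 0, 0, 8.5]]
  ]
}}

```text
time_s: 6.8
position: [502.7, -163.6, 156.6]
ee_rot: [-2.471, -1.934, 0.007]
wrist_force: [-0.4, 1.5, 0.2]
grip_width: 85.2
```

Run:
```python
from h import *
from bench import cams,read_state
s=read_state();y=np.array([.235,.972]);x=np.array([.972,-.235]);K=np.array([505.1,-161.1])
q=s['position'][:2]-K;print(s['position'],s['wrist_force'],q@y,q@x)
p=cams.camera_params("wrist")
print(proj(p,[*K,90]),proj(p,[*(K+115*y),56]))
a=cams.get_image("wrist");b=cams.get_image("side");c=cams.get_image("scene")
cv2.imwrite("pics/p3.png",np.hstack([cv2.resize(a,(460,345)),cv2.resize(c[175:290,195:305],(330,345))]))
```

```text
[ 502.6791781  -163.57125468  156.59902672] [-0.35962941  1.46735962  0.15821784] -2.970952694864064 -1.7722940332106998
[278.90845342 233.01015858] [278.41556689  28.84879688]
```

View pics/p3.png

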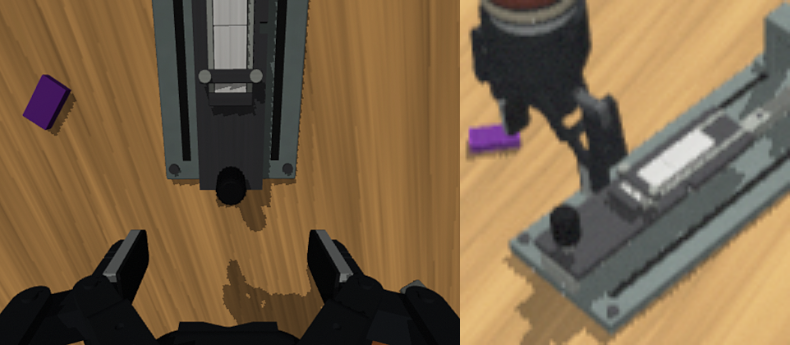

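The knob is under the gripper in the wrist view at full-picture (281,228), where I predicted (279,233), centred between the open pads. I'll descend and then grip.

Request:
{"api": "drive_tool", "payload": {
  "commands": [
    [[0.1, 0.05, 1, 0, 0, 0, 8.5], [0.1, 0.1, 2.5, 0, 0, 0, 8.5], [0.1, 0.1, 4, 0, 0, 0, 8.5], [0.1, 0.1, 5.5, 0, 0, 0, 8.5], [0.1, 0.1, 7, 0, 0, 0, 8.5], [0.1, 0.1, 8, 0, 0, 0, 8.5], [0.1, 0.1, 8.5, 0, 0, 0, 8.5], [0.1, 0.1, 8.5, 0, 0, 0, 6]]
  ]
}}

```text
time_s: 7.75
position: [506.5, -159.8, 73.5]
ee_rot: [-2.467, -1.943, 0.001]
wrist_force: [0.1, 0.7, 0.2]
grip_width: 72.6
```

Request:
{"api": "drive_tool", "payload": {
  "commands": [
    [[0, 0, 0, 0, 0, 0, 4], [0, 0, 0, 0, 0, 0, 3], [0, 0, 0, 0, 0, 0, 2], [0, 0, 0, 0, 0, 0, 1], [0, 0, 0, 0, 0, 0, 1], [0, 0, 0, 0, 0, 0, 1], [0, 0, 0, 0, 0, 0, 1], [0, 0, 0, 0, 0, 0, 1]]
  ]
}}

```text
time_s: 8.55
position: [505.6, -160.3, 74.7]
ee_rot: [-2.468, -1.942, 0.001]
wrist_force: [-2.5, 0.8, 5.8]
grip_width: 20.5
```

Gripped (20.5 mm on the 22 mm knob). Now sliding along +tool x.

Request:
{"api": "drive_tool", "payload": {
  "commands": [
    [[0.2, 0, 0, 0, 0, 0, 1], [0.7, 0, 0, 0, 0, 0, 1], [1.4, 0, 0, 0, 0, 0, 1], [2.2, 0, 0, 0, 0, 0, 1], [3.0, 0, 0, 0, 0, 0, 1], [3.8, 0, 0, 0, 0, 0, 1], [4.5, 0, 0, 0, 0, 0, 1], [5, 0, 0, 0, 0, 0, 1]]
  ]
}}

```text
time_s: 9.35
position: [517.0, -112.6, 74.7]
ee_rot: [-2.469, -1.941, 0.004]
wrist_force: [-4.2, -1.7, 5.9]
grip_width: 20.6
```

Request:
{"api": "drive_tool", "payload": {
  "commands": [
    [[0.5, 0, 0, 0, 0, 0, 1], [1.0, 0, 0, 0, 0, 0, 1], [1.5, 0, 0, 0, 0, 0, 1], [2.0, 0, 0, 0, 0, 0, 1], [2.5, 0, 0, 0, 0, 0, 1], [3.0, 0, 0, 0, 0, 0, 1], [3.5, 0, 0, 0, 0, 0, 1], [4, 0, 0, 0, 0, 0, 1]]
  ]
}}

```text
time_s: 10.15
position: [526.2, -74.2, 74.7]
ee_rot: [-2.47, -1.941, 0.004]
wrist_force: [-4.1, -2.0, 6.5]
grip_width: 20.6
```

Request:
{"api": "drive_tool", "payload": {
  "commands": [
    [[0.4, 0, 0, 0, 0, 0, 1], [0.8, 0, 0, 0, 0, 0, 1], [1.2, 0, 0, 0, 0, 0, 1], [1.6, 0, 0, 0, 0, 0, 1], [2.0, 0, 0, 0, 0, 0, 1], [2.4, 0, 0, 0, 0, 0, 1], [2.7, 0, 0, 0, 0, 0, 1], [3, 0, 0, 0, 0, 0, 1]]
  ]
}}

```text
time_s: 10.95
position: [532.1, -49.7, 74.7]
ee_rot: [2.472, 1.935, -0.012]
wrist_force: [-5.6, -9.7, 7.2]
grip_width: 20.9
```

Request:
{"api": "drive_tool", "payload": {
  "commands": [
    [[0.3, 0, 0, 0, 0, 0, 1], [0.6, 0, 0, 0, 0, 0, 1], [0.9, 0, 0, 0, 0, 0, 1], [1.2, 0, 0, 0, 0, 0, 1], [1.5, 0, 0, 0, 0, 0, 1], [1.8, 0, 0, 0, 0, 0, 1], [2.0, 0, 0, 0, 0, 0, 1], [2.2, 0, 0, 0, 0, 0, 1]]
  ]
}}

```text
time_s: 11.75
position: [537.9, -25.5, 74.7]
ee_rot: [2.472, 1.939, -0.008]
wrist_force: [-4.4, -4.7, 8.0]
grip_width: 20.4
```

Request:
{"api": "drive_tool", "payload": {
  "commands": [
    [[0.3, 0, 0, 0, 0, 0, 1], [0.6, 0, 0, 0, 0, 0, 1], [0.9, 0, 0, 0, 0, 0, 1], [1.2, 0, 0, 0, 0, 0, 1], [1.5, 0, 0, 0, 0, 0, 1], [1.8, 0, 0, 0, 0, 0, 1], [2.0, 0, 0, 0, 0, 0, 1], [2.2, 0, 0, 0, 0, 0, 1]]
  ]
}}

```text
time_s: 12.55
position: [543.1, -3.7, 74.7]
ee_rot: [-2.471, -1.94, 0.008]
wrist_force: [-5.1, -3.6, 6.9]
grip_width: 20.2
```

Run:
```python
from h import *
from bench import cams
p=cams.camera_params("wrist");im=cams.get_image("wrist");c=cams.get_image("scene");d=cams.get_image("side")
cv2.imwrite("pics/side4.png",d);cv2.imwrite("pics/w4.png",im)
cv2.imwrite("pics/p4.png",np.hstack([cv2.resize(im,(460,345)),cv2.resize(c[165:280,230:340],(330,345),interpolation=2)]))
```

```text
(no output)
```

View pics/p4.png

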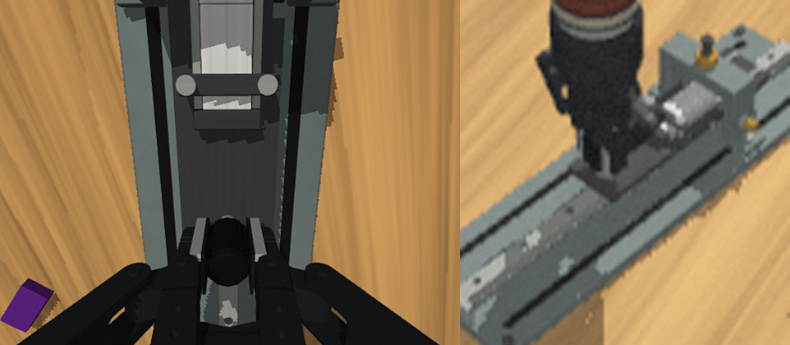

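Carriage at about 161 mm of travel, gripper clear of the bridge. Now small steps, watching for the ball to draw the carriage in.

Request:
{"api": "drive_tool", "payload": {
  "commands": [
    [[0.2, 0, 0, 0, 0, 0, 1], [0.4, 0, 0, 0, 0, 0, 1], [0.6, 0, 0, 0, 0, 0, 1], [0.8, 0, 0, 0, 0, 0, 1], [1.0, 0, 0, 0, 0, 0, 1], [1.2, 0, 0, 0, 0, 0, 1], [1.3, 0, 0, 0, 0, 0, 1], [1.3, 0, 0, 0, 0, 0, 1]]
  ]
}}

```text
time_s: 13.5
position: [546.4, 10.3, 74.7]
ee_rot: [-2.469, -1.941, 0.005]
wrist_force: [-4.4, -2.3, 6.9]
grip_width: 20.5
```

Request:
{"api": "drive_tool", "payload": {
  "commands": [
    [[0.05, 0, 0, 0, 0, 0, 1], [0.1, 0, 0, 0, 0, 0, 1], [0.15, 0, 0, 0, 0, 0, 1], [0.2, 0, 0, 0, 0, 0, 1], [0.25, 0, 0, 0, 0, 0, 1], [0.3, 0, 0, 0, 0, 0, 1], [0.3, 0, 0, 0, 0, 0, 1], [0.3, 0, 0, 0, 0, 0, 1]]
  ]
}}

```text
time_s: 14.3
position: [547.7, 15.7, 74.8]
ee_rot: [-2.466, -1.942, 0.001]
wrist_force: [-4.3, 2.6, 5.8]
grip_width: 20.6
```

The force reversed (−2.3 → +2.6 N) and the tool advanced 5.4 mm on a 3 mm command, so the ball has drawn the carriage in. A small 2 mm push should confirm it.

Request:
{"api": "drive_tool", "payload": {
  "commands": [
    [[0.05, 0, 0, 0, 0, 0, 1], [0.1, 0, 0, 0, 0, 0, 1], [0.15, 0, 0, 0, 0, 0, 1], [0.2, 0, 0, 0, 0, 0, 1], [0.2, 0, 0, 0, 0, 0, 1], [0.2, 0, 0, 0, 0, 0, 1], [0.2, 0, 0, 0, 0, 0, 1], [0.2, 0, 0, 0, 0, 0, 1]]
  ]
}}

```text
time_s: 15.1
position: [548.1, 17.4, 74.7]
ee_rot: [-2.466, -1.942, 0.002]
wrist_force: [-3.4, 1.1, 6.8]
grip_width: 21.1
```

Request:
{"api": "drive_tool", "payload": {
  "commands": [
    [[0.05, 0, 0, 0, 0, 0, 1], [0.1, 0, 0, 0, 0, 0, 1], [0.15, 0, 0, 0, 0, 0, 1], [0.15, 0, 0, 0, 0, 0, 1], [0.15, 0, 0, 0, 0, 0, 1], [0.15, 0, 0, 0, 0, 0, 1], [0.15, 0, 0, 0, 0, 0, 1], [0.15, 0, 0, 0, 0, 0, 1]]
  ]
}}

```text
time_s: 15.9
position: [548.2, 17.7, 74.7]
ee_rot: [-2.468, -1.942, 0.004]
wrist_force: [-3.2, 0.6, 6.7]
grip_width: 20.7
```

Run:
```python
from bench import read_state
s=read_state();print(s['position'],s['wrist_force'],s['joint_vel'].round(3))
```

```text
[548.20325056  17.6551595   74.74820097] [-3.16716127  0.58257088  6.73477345] [-0.002 -0.001 -0.001 -0.001 -0.     0.001 -0.   ]
```

Request:
{"api": "drive_tool", "payload": {
  "commands": [
    [[0.05, 0, 0, 0, 0, 0, 1], [0.1, 0, 0, 0, 0, 0, 1], [0.15, 0, 0, 0, 0, 0, 1], [0.15, 0, 0, 0, 0, 0, 1], [0.15, 0, 0, 0, 0, 0, 1], [0.15, 0, 0, 0, 0, 0, 1], [0.15, 0, 0, 0, 0, 0, 1], [0.15, 0, 0, 0, 0, 0, 1]]
  ]
}}

```text
time_s: 16.7
position: [548.3, 17.9, 74.8]
ee_rot: [-2.469, -1.941, 0.006]
wrist_force: [-3.9, -2.4, 7.7]
grip_width: 20.7
```

Request:
{"api": "drive_tool", "payload": {
  "commands": [
    [[0.05, 0, 0, 0, 0, 0, 1], [0.1, 0, 0, 0, 0, 0, 1], [0.15, 0, 0, 0, 0, 0, 1], [0.15, 0, 0, 0, 0, 0, 1], [0.15, 0, 0, 0, 0, 0, 1], [0.15, 0, 0, 0, 0, 0, 1], [0.15, 0, 0, 0, 0, 0, 1], [0.15, 0, 0, 0, 0, 0, 1]]
  ]
}}

```text
time_s: 17.5
position: [548.3, 18.2, 74.7]
ee_rot: [-2.471, -1.94, 0.008]
wrist_force: [-5.4, -4.8, 7.7]
grip_width: 20.8
```

There is a clear wall: 4.8 N with almost no motion. I'll relax to near zero push, then do a last look.

Request:
{"api": "drive_tool", "payload": {
  "commands": [
    [[-0.05, 0, 0, 0, 0, 0, 1], [-0.1, 0, 0, 0, 0, 0, 1], [-0.15, 0, 0, 0, 0, 0, 1], [-0.2, 0, 0, 0, 0, 0, 1], [-0.25, 0, 0, 0, 0, 0, 1], [-0.25, 0, 0, 0, 0, 0, 1], [-0.25, 0, 0, 0, 0, 0, 1], [-0.25, 0, 0, 0, 0, 0, 1]]
  ]
}}

```text
time_s: 18.3
position: [548.3, 18.0, 74.7]
ee_rot: [-2.468, -1.941, 0.004]
wrist_force: [-4.8, -1.3, 6.2]
grip_width: 20.6
```

Run:
```python
from h import *
from bench import cams
im=cams.get_image("wrist");c=cams.get_image("scene");d=cams.get_image("side")
cv2.imwrite("pics/p5.png",np.hstack([cv2.resize(d[155:270,235:320],(380,514),interpolation=2),cv2.resize(c[165:255,270:340],(400,514),interpolation=2)]))
```

```text
(no output)
```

View pics/p5.png

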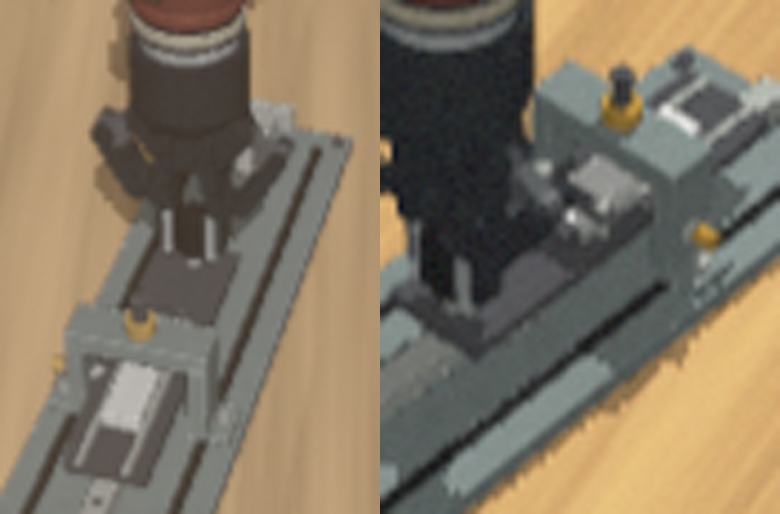

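Run:
```python
from h import *
from bench import cams,manip,read_state
p=cams.camera_params("side");y=np.array([.235,.972]);K=np.array([505.1,-161.1])
for u,z in(((125,428),56),((103,476),46)):
    print(((onz(p,(235+u[0]/4.47,155+u[1]/4.47),z)[:2]-K)@y).round(1))
print(read_state()['wrist_force']);manip.finish_job()
```

```text
354.9
386.9
[-3.62848319 -0.85206277  6.69050349]
the job is handed in; nothing more can be done
```

The loose silver bar was pushed against the clamped one and the carriage is in the notch, with the gripper still holding the knob. I handed the job in at about 18.5 s of the 56 s allowed; no verdict was reported.

- **Bar:** I pushed with closed fingers until the force reached 10 N and the carriage was back on its home stop. Pictures from all three cameras then showed only a seam line: in the wrist view it was at row 280 (predicted 279), and the bar's end was at row 228 (predicted 229).
- **Notch:** After about 181 mm the push force reversed from −2.3 to +2.6 N and the carriage was drawn in. Pushing a further 5 mm or so then moved it only about 1 mm, and the force rose to 4.8 N, well short of riding over. I relaxed to about 1 N, still gripping at 20.6 mm opening. Final travel is about 183 mm; the cameras had put the notch at about 182 mm.
- **Weaker checks:**
  - **Bar after the slide:** The seam is hidden by the bridge, so I could only check it from the bar's far end. A rough side-camera reading put that end 32 mm from the plate's front edge, against 36 mm nominal and 34.5 mm measured before the slide. One pixel there is about 3 mm, and that camera also read 7 to 11 mm too far along the rail, so I took this as reading error. It does not rule out a gap of a few millimetres.
  - **Other tools:** The arm stayed over the jig and never went near them. I did not check their positions again at the end.

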